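Stop the key machine, unlatch its guard and hold it raised

ROBOT

A 6-joint arm with a two-finger parallel gripper is mounted at the origin on the work surface. World frame = base frame: x ahead of the robot, y to its left, z up, the work surface at z = 0. Lengths are in m, angles in degrees, forces in N, time in s.
With the tool pointing down it reaches from about 0.375 to 0.75 m from the base axis. Payload 9 kg.
Tool frame: the origin (TCP) lies at the very end of the fingers, on their centre line; the grasp point (between the pads) lies 19 mm behind it; x points along the fingers, z is the direction in which the jaws open and shut, and the axes are right-handed (so a half turn about x gives the same grasp; the last joint's range is limited). The gripper opens to 85 mm and grips with 20 to 120 N. Pads are 22 mm wide; open, the fingers measure 114 mm over their backs; the gripper's body (76 mm by 85 mm) begins 54 mm behind the grasp point. The pads swing forward as they close: fully open they stand 13 mm farther back than shut.
Start: joints at [-82.088, 5.964, 5.575, 89.605, 0, 77.527], TCP at [0.209, -0.562, 0.231] pointing down, gripper open.
Joint ranges: [-171.21, 171.21], [-48.23, 106.86], [-62.78, 66.21], [-105.2, 120.99], [-86.42, 89.51], [-180, 180]. Speed limits (degrees/s): [127.2, 127.2, 147.25, 180, 180, 180].

INTERFACE

Orientations are given as [roll, pitch, yaw] about the fixed x, y, z axes, in that order (R = Rz(yaw) Ry(pitch) Rx(roll)).
In Python, from bench import r gives the robot as it stands. Calls block until the motion is done:
- r.move_to(position, orientation): joint-space move of the TCP to a pose.
- r.move_straight(position, frame=None, vel=0.15, until_force=None): straight line of the TCP; frame=None keeps the orientation; vel is the mean speed in m/s. With until_force (N) it stops when the force on the tool has changed by that much, and returns True; else False.
- r.movej(angles): joint-space move.
- r.command_gripper(opening, strength=None): finger opening in m; strength is the grip in N (None keeps the last); returns when the fingers have stopped.
- r.wait(seconds).
- r.inverse_kinematics(position, orientation): joint angles nearest the present ones, or None.
- r.get_state(): the state.
- r.read_camera(name): name is "side" or "top"; returns a dict with "image" (420x560x3 uint8, red, green, blue), "fx", "fy", "cx", "cy" (pixels), "R" (3x3) and "t" (3): a world point X has camera coordinates R X + t. Camera axes: x right, y down, z forward; pixel columns grow to the right and rows downward; lengths in m; the calibration is good to about 2 mm. A picture is of the moment at which its call begins. There is no depth.
A pose or a line that the arm cannot do raises r.IKError and nothing moves.
- r.close_job(): hands the job in, once; it reports no verdict.
The state is a dict: "time": time; "q": joint angles; "dq": joint speeds; "joint_efforts": joint torques, N m; "tcp_pos": TCP position; "tool_rot": TCP orientation; "contact_force": force on the tool from outside, world axes, zero at the start; "moment": the same for the moment, N m; "opening": finger opening in m.
Only numpy, scipy, OpenCV 4.12 (cv2) and the standard library are available. Lean on these libraries where they do the work, as an engineer would, in place of code of your own. Each camera call takes 0.05 s, during which the arm holds its last target.

TASK

The key-cutting machine has finished its cut: first press its red mushroom stop button fully in, then pull the blue latch tab on the nose of its clear guard sideways against its spring, lift the guard off its ball stud and raise it about 40 degrees so that the keys can be taken from the vices. Nothing else keeps the guard up, so finish with it still held in the gripper, steady at that height, and never let it fall back. Leave the other things on the counter where they are.

Things in the scene. Friction and masses are not known exactly. Their poses are not given: they have to be found in the camera images.
- machine: key-cutting machine, fixed, 360 mm wide, 480 deep; rear housing 340 high, tablet on it to 490. Origin: centre of underside; x from front (console) to back, y to the left of who faces its front, z up. Console x -265 to -145 mm, 40 to 80 high; ledge 80 high to x -70. Clear guard 304 wide starts at x -76, slopes back: face at x -62 at 150 mm height, -42 at 200, -5 at 240; top 272
- stop_top (a point): centre of the top of the red mushroom stop button: 40 mm wide red head on a yellow 50 mm collar at the right front corner of the console (seen by who faces it), at x -200, y -135 mm of the machine, top 107 mm above the counter when out
- stop (a joint): stop button, 0 = out, 0.007 m = fully in. It is pushed straight down, needs about 8 N and stays where it is left; counts as in from 0.0055
- latch_tab (a point): centre of the blue latch tab on the guard's nose, by which the guard is also lifted: upright block 40 mm tall, 14 mm wide in y (pull direction; pinch across these faces), 26 mm in x. Guard shut, latch home: at x -115, y -60 mm of the machine, 150 mm high. Nose top (x -146 to -72, y -110 to +26) is 24 mm below it, 21 mm at a boss around y 0. Axes as the machine's, turning with the guard
- latch (a joint): latch pull, m: 0 = home, its steel fork under the ball stud; 0.024 = stop. Pulling moves the tab to the machine's -y (to the right of who faces its front, the stop button's side). Spring: 4 N at 0, 8 N at 0.024. At home the guard cannot lift; from about 0.019 the fork is clear of the ball. Once the guard is a few degrees up the latch may go home again
- guard (a joint): guard hinge angle, 0 = shut on the ball stud, 0.70 rad = raised 40 degrees, stop at 1.15. The guard weighs about 0.7 kg (some 4 N to lift at the tab) and falls shut when let go
- guard_hinge (a point): point on the guard's level hinge axis along the machine's y, at x +125, y -80 mm of the machine, 250 mm high. Guard shut, the tab's centre is 240 mm in front of the axis and 100 mm below it (radius 260 mm); raising takes it up that arc, up and slightly forward at first, to 330 mm above the counter at 0.70 rad. The tab may turn between upright fingers
- padlock: bystander: brass padlock lying flat, 84 x 46 x 22 mm. Origin: centre of its brass body's underside
- fob: bystander: black remote car key, 112 x 36 x 15 mm. Origin: under the black case
- lock_cylinder: bystander: brass door lock cylinder, 70 x 17 x 33 mm. Origin: centre of its underside
- blanks_box: bystander: white paper box of key blanks, 110 x 65 x 40 mm, in front of the console. Origin: centre of its underside
- chip_brush: bystander: brush, 160 mm long, lying in front of the console. Origin: its middle, underneath
- code_card_box: bystander: cardboard box with red band, 90 x 130 x 30 mm. Origin: centre of its underside
- screwdriver: bystander: red screwdriver, 200 mm long, lying on the counter. Origin: its middle, underneath
- mug: bystander: blue mug, 95 mm high, 80 mm wide, handle to its +y. Origin: centre of its underside

How it is judged (in metres and radians):
On the way, in this order (a step that is already met when the one before it is completed fails the run):
1. the red stop button is pressed in while the guard is still shut (value of joint stop above 0.0055 m and value of joint guard below 0.03 rad and value of joint latch below 0.008 m), for 0.1 s.
2. the latch is pulled sideways by the fingers while the guard still sits on its ball stud (value of joint latch above 0.013 m and value of joint guard below 0.08 rad and contact force between the fingers and machine above 1.5 N), for 0.05 s.
3. the guard is raised (value of joint guard above 0.5 rad), for 0.2 s.
At the end, for the whole second after the job is handed in: the stop button is in (at least 5.5 of its 7 mm), the guard stands steady 30 to 51 degrees open (0.52 to 0.9 rad, moving slower than 0.15 rad/s) and the fingers still hold it (contact force over 1.5 N) (value of joint stop above 0.0055 m and value of joint guard between 0.52 and 0.9 rad and velocity of joint guard between -0.15 and 0.15 rad/s and contact force between the fingers and machine above 1.5 N); the arm keeps its last pose, push and grip.
It fails at once if the guard is dropped (falls faster than 1.5 rad/s) (velocity of joint guard below -1.5 rad/s).
It fails at once if the machine's guard is opened before the stop button is in (value of joint guard above 0.1 rad and value of joint stop below 0.004 m).
It fails at once if a bystander is moved by more than 30 mm (distance of any of padlock, fob, lock_cylinder, blanks_box, chip_brush, code_card_box, screwdriver, mug from where it was at the start of the episode above 0.03 m).
It also fails if it takes over 51 s, if anything falls off the work surface, if the arm or the gripper's body presses on something with over 40 N, if the wrist force passes 120 N, or if a joint passes its speed limit or range.

## Working session

There is one attempt and no reset: what is moved stays moved. The work goes in short steps, each a Python script; the robot and the scene stay as the last script left them, time stands still between calls to the robot, and variables do not carry over. Pictures are saved under pics/ and viewed, and the job is handed in when it is done.

```bash
mkdir -p pics
python3 - <<'E'
from bench import r
import cv2
for n in("side","top"):
    c=r.read_camera(n); cv2.imwrite(f"pics/{n}0.png",c["image"][:,:,::-1])
    print(n,c["fx"],c["fy"],c["cx"],c["cy"],c["R"],c["t"])
print(r.get_state())
E
```

```text
side 510.88618650037847 510.88618650037847 270.2064117230273 204.86961952542762 [[-0.92700519 -0.37494363  0.00886811]
 [-0.24774417  0.59442455 -0.76503744]
 [ 0.28157449 -0.7113907  -0.64392474]] [0.50695902 0.23093396 1.40444985]
top 394.80657947050275 394.80657947050275 276.86352006612026 220.23506127687878 [[ 0.01170938 -0.99966084  0.02326139]
 [-0.9969381  -0.01346983 -0.0770259 ]
 [ 0.0773131  -0.02228824 -0.9967577 ]] [0.03102801 0.53894733 1.40274337]
{'time': 0.1, 'q': array([-8.20870789e+01,  5.99496116e+00,  5.53009539e+00,  8.96063530e+01,
        6.93804563e-04,  7.75271444e+01]), 'dq': array([-0.17646474, -0.09079469,  0.14332426, -0.00778427, -0.01957561,
       -0.01165767]), 'joint_efforts': array([ 6.64896172e-03, -5.58201528e+01,  5.04725289e+01,  1.28394447e-02,
       -2.58907658e-04, -1.46311669e-05]), 'tcp_pos': array([ 0.20897531, -0.56209079,  0.23058888]), 'tool_rot': array([166.96899357,  89.92877788,  97.35476989]), 'contact_force': array([-0.06866741,  0.04180779,  0.23916141]), 'moment': array([0.0831573 , 0.01040494, 0.04251588]), 'opening': 0.08521759655354029}
```

View pics/side0.png

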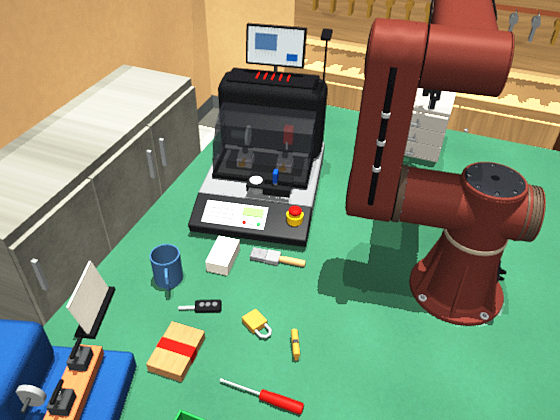

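View pics/top0.png

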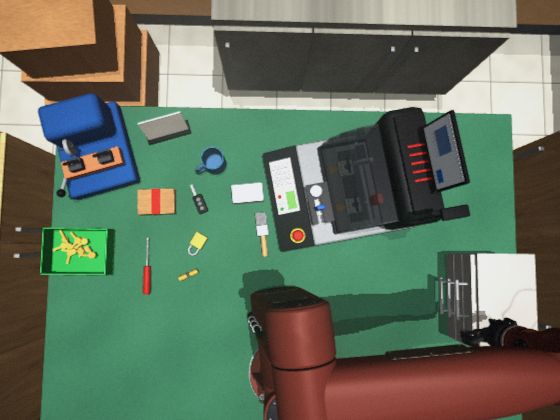

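The side view shows the button at about (295,213) and the blue tab at about (276,177). The top view shows the button at (297,236) and the tab near (320,208). The machine's front faces roughly world +y. Next I measure these points by mask and ray.

```bash
cat > h.py <<'E'
import numpy as np, cv2
def P(c,X): 
    k=c["R"]@np.asarray(X).T+np.asarray(c["t"])[:,None]; return np.array([c["fx"]*k[0]/k[2]+c["cx"],c["fy"]*k[1]/k[2]+c["cy"]]).T
def ray(c,uv):
    d=np.array([(uv[0]-c["cx"])/c["fx"],(uv[1]-c["cy"])/c["fy"],1]); R=np.array(c["R"]); return -R.T@c["t"],R.T@d
def plane(c,uv,z):
    o,d=ray(c,uv); return o+d*(z-o[2])/d[2]
def tri(a,ua,b,ub):
    o1,d1=ray(a,ua);o2,d2=ray(b,ub)
    s=np.linalg.lstsq(np.c_[d1,-d2],o2-o1,rcond=None)[0]
    p,q=o1+s[0]*d1,o2+s[1]*d2; return (p+q)/2,np.linalg.norm(p-q)
def blobs(img,lo,hi,box,mn=6):
    h=cv2.cvtColor(img,cv2.COLOR_RGB2HSV); m=cv2.inRange(h,lo,hi)
    z=np.zeros_like(m);x0,y0,x1,y1=box;z[y0:y1,x0:x1]=m[y0:y1,x0:x1]
    n,l,s,ce=cv2.connectedComponentsWithStats(z)
    return [(s[i].tolist(),ce[i].round(1).tolist()) for i in range(1,n) if s[i,4]>=mn]
E
python3 - <<'E'
from bench import r
from h import *
S=r.read_camera("side");T=r.read_camera("top")
for n,c,b in(("S",S,(180,160,330,250)),("T",T,(255,130,420,260))):
    print(n,"red",blobs(c["image"],(0,150,120),(7,255,255),b),"blue",blobs(c["image"],(105,130,60),(125,255,255),b),"yel",blobs(c["image"],(18,150,120),(32,255,255),b))
for n,c,b in(("s",S,(180,130,340,260)),("t",T,(250,120,430,270))):
    x0,y0,x1,y1=b; cv2.imwrite(f"pics/{n}1.png",cv2.resize(c["image"][y0:y1,x0:x1,::-1],None,fx=4,fy=4,interpolation=cv2.INTER_CUBIC))
E
```

```text
S red [([289, 205, 13, 11, 96], [294.9, 209.8]), ([243, 221, 2, 3, 6], [243.5, 222.0])] blue [([272, 168, 7, 16, 86], [274.8, 175.7])] yel [([286, 211, 18, 16, 181], [294.3, 219.0])]
T red [([407, 144, 13, 4, 33], [413.2, 145.5]), ([409, 152, 11, 5, 28], [414.4, 154.0]), ([411, 161, 9, 4, 26], [415.2, 162.7]), ([413, 170, 7, 4, 19], [416.1, 171.4]), ([415, 179, 5, 3, 14], [417.1, 180.1]), ([293, 230, 10, 11, 86], [297.4, 234.9])] blue [([317, 205, 8, 5, 33], [320.5, 206.9])] yel [([290, 229, 15, 14, 50], [295.9, 235.7])]
```

```bash
ls pics
```

```text
s1.png
side0.png
t1.png
top0.png
```

View pics/s1.png

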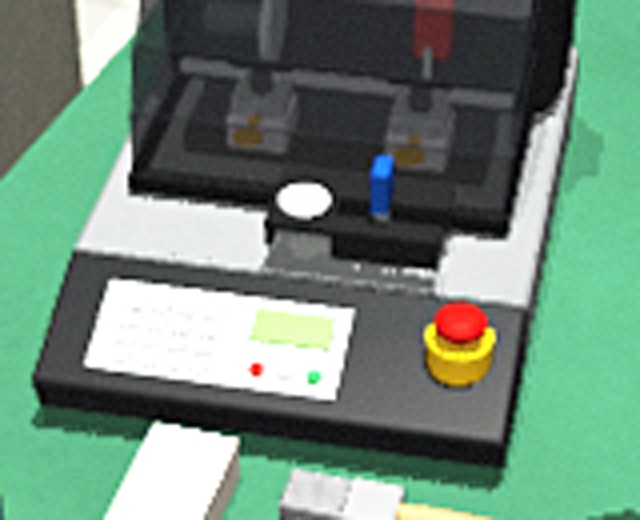

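View pics/t1.png

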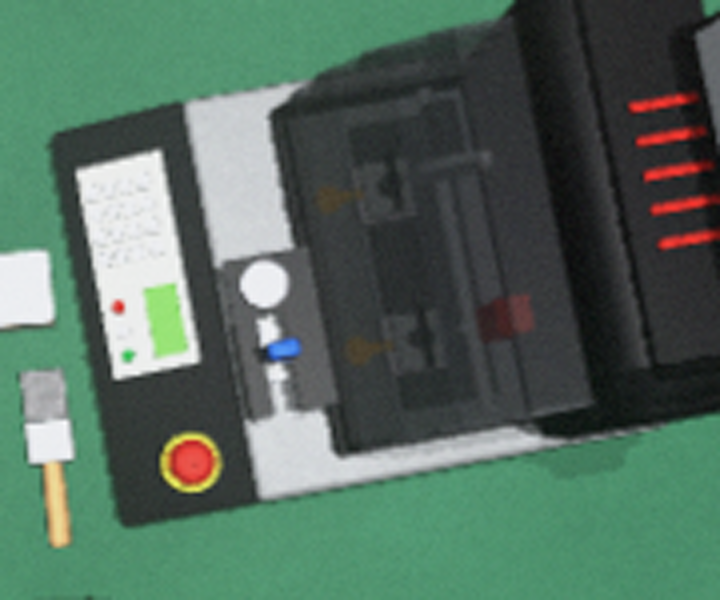

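Run:
```python
from bench import r
from h import *
from scipy.optimize import least_squares
S=r.read_camera("side");T=r.read_camera("top")
print("stop",plane(T,(297.3,235.2),.104),"tab",tri(T,(320.9,206.9),S,(275.1,175.9)), plane(T,(320.9,206.9),.165))
obs=[(T,(297.3,235.2),(-.2,-.135,.103)),(T,(320.9,207),(-.115,-.06,.165)),(S,(275.1,175.7),(-.125,-.06,.15)),(S,(294.9,209.9),(-.205,-.135,.101)),
(T,(296.2,145.7),(-.145,.18,.08)),(T,(315,244.5),(-.145,-.18,.08)),
(S,(180+78/4,130+253/4),(-.145,.18,.08)),(S,(180+525/4,130+308/4),(-.145,-.18,.08)),
(S,(180+36/4,130+380/4),(-.265,.18,.04)),(S,(180+502/4,130+440/4),(-.265,-.18,.04))]
def M(p,X): c,s=np.cos(p[2]),np.sin(p[2]); X=np.array(X); return np.array([p[0]+c*X[0]-s*X[1],p[1]+s*X[0]+c*X[1],X[2]])
f=lambda p:np.concatenate([(P(c,M(p,X)[None])[0]-uv) for c,uv,X in obs])
q=least_squares(f,[.55,-.3,-1.4],loss="soft_l1");p=q.x
print(p,np.degrees(p[2]));print(f(p).reshape(-1,2).round(1))
np.save("pose.npy",p)
for n,X in dict(stop=(-.2,-.135,.107),tab=(-.115,-.06,.15),hinge=(.125,-.08,.25),pulled=(-.115,-.084,.15)).items(): print(n,M(p,X).round(4))
```

```text
stop [ 0.48213935 -0.0301264   0.104     ] tab (array([ 0.57444153, -0.10386651,  0.14956762]), np.float64(0.00013681016843167755)) [ 0.57275923 -0.10177069  0.165     ]
[ 0.65283367 -0.20331121 -1.37902692] -79.01242243727587
[[ 0.7  0. ]
 [ 0.   0.1]
 [-0.1  2.6]
 [-0.   1.1]
 [ 0.3 -1.3]
 [ 0.6  1. ]
 [-1.5 -2.7]
 [ 1.1 -1.5]
 [-1.8  0.4]
 [ 0.7  2.2]]
stop [ 0.4822 -0.0327  0.107 ]
tab [ 0.572  -0.1019  0.15  ]
hinge [ 0.5981 -0.3413  0.25  ]
pulled [ 0.5485 -0.1064  0.15  ]
```

```bash
cat >> h.py <<'E'
from scipy.spatial.transform import Rotation as Ro
p=np.load("pose.npy")
def M(X): c,s=np.cos(p[2]),np.sin(p[2]); return np.array([p[0]+c*X[0]-s*X[1],p[1]+s*X[0]+c*X[1],X[2]])
def ori(sgn=1,tilt=0):
    # tilt>0: fingers' tips lean toward machine +x ... tool turns with the guard
    c,s=np.cos(p[2]),np.sin(p[2]); mx=np.array([c,s,0]);my=np.array([-s,c,0]);mz=np.array([0,0,1.])
    x=-mz*np.cos(tilt)-mx*np.sin(tilt); z=sgn*my; R=np.c_[x,np.cross(z,x),z]
    return Ro.from_matrix(R).as_euler("xyz",degrees=True)
E
python3 - <<'E'
from bench import r
from h import *
for sg in(1,-1):
  o=ori(sg)
  for X in((0.30,-0.30,0.25),(.482,-.031,.2),M((-.115,-.06,.135)),M((-.123,-.084,.33)),M((-.123,-.084,.312))):
    j=r.inverse_kinematics(list(X),list(o)); print(sg,None if j is None else np.round(j,1))
o=list(ori(1))
print(r.get_state()["q"])
E
```

```text
1 [-62.8 -24.7 -20.1  94.6   0.   16.2]
1 [-19.2 -14.9 -17.6  87.3   0.   59.8]
1 [-23.    2.9  -7.7  79.5   0.   56. ]
1 [-23.7   1.   10.8  99.8   0.   55.3]
1 [-23.7   0.2   8.1  97.9   0.   55.3]
-1 [ -62.8  -24.7  -20.1   94.6    0.  -163.8]
-1 [ -19.2  -14.9  -17.6   87.3    0.  -120.2]
-1 [ -23.     2.9   -7.7   79.5    0.  -124. ]
-1 [ -23.7    1.    10.8   99.8    0.  -124.7]
-1 [ -23.7    0.2    8.1   97.9    0.  -124.7]
[-8.20878552e+01  5.97733481e+00  5.55868568e+00  8.96059698e+01
  1.15044326e-04  7.75281404e+01]<sys>:0: UserWarning: Gimbal lock detected. Setting third angle to zero since it is not possible to uniquely determine all angles.
```

```bash
python3 -W ignore - <<'E'
from bench import r
from h import *
o=list(ori(1))
r.move_to([0.30,-0.30,0.25],o)
r.command_gripper(0.0,40)
r.move_to([.482,-.0315,.18],o)
s=r.get_state();print(s["time"],s["tcp_pos"],s["contact_force"],s["opening"])
S=r.read_camera("side");T=r.read_camera("top")
cv2.imwrite("pics/a.png",np.hstack([S["image"],T["image"]])[:,:,::-1][:,:,:])
im=cv2.imread("pics/a.png");cv2.imwrite("pics/a.png",cv2.resize(im,(800,300)))
E
```

```text
3.4 [ 0.48203229 -0.03236318  0.18029034] [-0.40691694 -0.40913086  0.26066771] 7.668981952315424e-05
```

View pics/a.png

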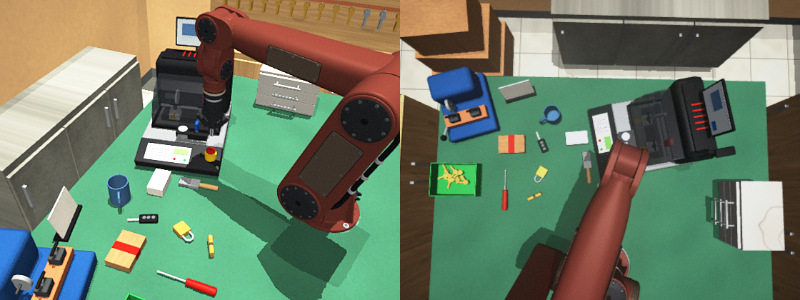

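The side view shows the gripper directly above the button, at about (210,150) in the combined picture. The arm is clear of the machine. I press now.

```bash
python3 -W ignore - <<'E'
from bench import r
from h import *
def st(t): s=r.get_state();print(t,round(s["time"],2),s["tcp_pos"].round(4),s["contact_force"].round(1))
st(0)
print(r.move_straight([.482,-.0315,.112],vel=.08)); st(1)
print(r.move_straight([.482,-.0315,.094],vel=.02,until_force=30)); st(2)
r.wait(.3); st(3)
r.move_straight([.482,-.0315,.20],vel=.12); r.command_gripper(.05,40); st(4)
S=r.read_camera("side");cv2.imwrite("pics/b.png",cv2.resize(S["image"][130:260,180:340,::-1],None,fx=4,fy=4))
print(blobs(S["image"],(0,150,120),(7,255,255),(270,190,330,250)),blobs(S["image"],(18,150,120),(32,255,255),(270,190,330,250)))
E
```

```text
0 3.5 [ 0.482  -0.0327  0.1804] [ 1.1 -0.3  0.6]
False
1 4.5 [ 0.4824 -0.0316  0.1126] [ 0.7  0.2 -0.3]
True
2 5.21 [ 0.4824 -0.0316  0.0995] [-3.   1.2  7.8]
3 5.51 [ 0.4825 -0.0316  0.0996] [-3.3  0.2  9.6]
4 7.03 [ 0.482  -0.0315  0.2   ] [0.9 0.1 0.3]
[([289, 207, 13, 10, 78], [294.7, 211.3])] [([287, 211, 17, 16, 156], [294.5, 219.7])]
```

View pics/b.png

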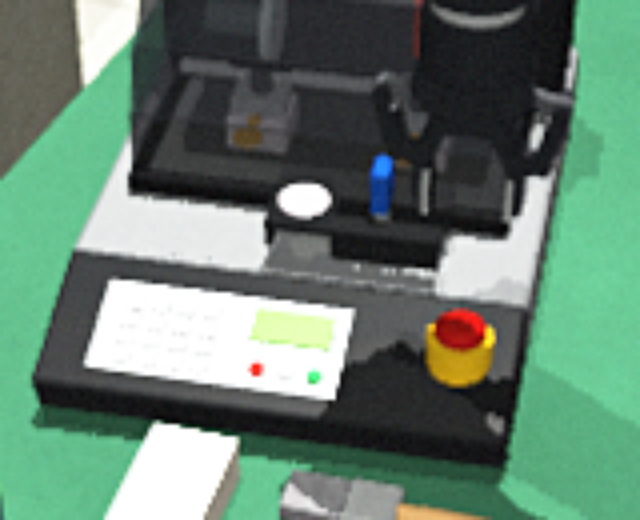

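The button head dropped about 1.5 px and the press stopped hard at z = 0.0995, about 7 mm down, so it is in. Next is the tab.

```bash
python3 -W ignore - <<'E'
from bench import r
from h import *
def st(t): s=r.get_state();print(t,round(s["time"],2),s["tcp_pos"].round(4),s["contact_force"].round(1),s["moment"].round(2),round(s["opening"],4))
o=list(ori(1))
r.move_straight([.573,-.1025,.22],vel=.12); st(0)
print(r.move_straight([.573,-.1025,.136],vel=.08,until_force=12)); st(1)
for n in("side","top"):
    c=r.read_camera(n);im=c["image"][130:260,180:340] if n=="side" else c["image"][120:270,250:430]
    cv2.imwrite(f"pics/c_{n}.png",cv2.resize(im[:,:,::-1],None,fx=4,fy=4))
E
```

```text
0 8.21 [ 0.5727 -0.1022  0.2199] [ 1.  -0.4  0.1] [ 0.05  0.04 -0.02] 0.0501
False
1 9.41 [ 0.5734 -0.1027  0.1367] [-0.2 -0.4  0.8] [-0.03  0.02 -0.01] 0.05
```

View pics/c_side.png

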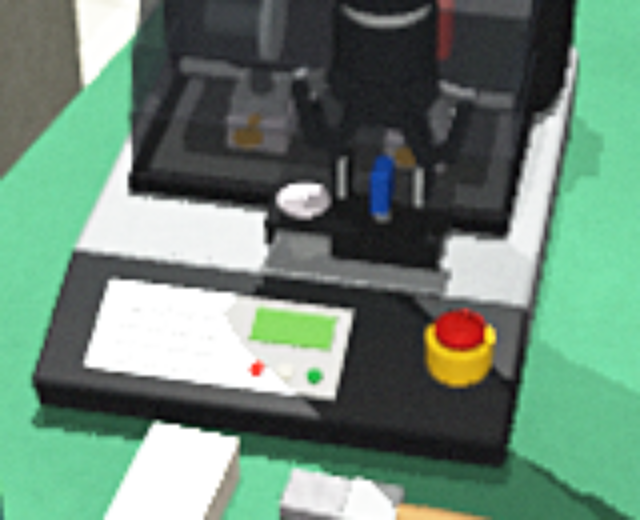

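The fingers straddle the tab symmetrically, with the tab at about (380,187) between fingers at 342 and 418. I close the grip.

```bash
python3 -W ignore - <<'E'
from bench import r
from h import *
def st(t): s=r.get_state();print(t,round(s["time"],2),s["tcp_pos"].round(4),s["contact_force"].round(1),s["moment"].round(2),round(s["opening"],4))
r.command_gripper(0.0,60); st(0)
a=r.get_state()["tcp_pos"]; my=np.array([-np.sin(p[2]),np.cos(p[2]),0])
for d in(.008,.015,.022):
    r.move_straight(list(a-my*d),vel=.04); st(d)
T=r.read_camera("side");cv2.imwrite("pics/d.png",cv2.resize(T["image"][130:260,180:340,::-1],None,fx=4,fy=4))
E
```

```text
0 9.93 [ 0.5736 -0.1025  0.1363] [3.6 1.2 0.6] [ 0.16 -0.64  0.08] 0.0134
0.008 10.26 [ 0.566  -0.104   0.1364] [ 5.7  0.3 -1.8] [ 0.21 -0.93  0.11] 0.0131
0.015 10.58 [ 0.5594 -0.1053  0.1364] [ 5.9  0.9 -1.9] [ 0.21 -1.11  0.11] 0.0131
0.022 10.91 [ 0.5527 -0.1066  0.1364] [ 7.6  1.3 -2.1] [ 0.23 -1.38  0.11] 0.0132
```

View pics/d.png

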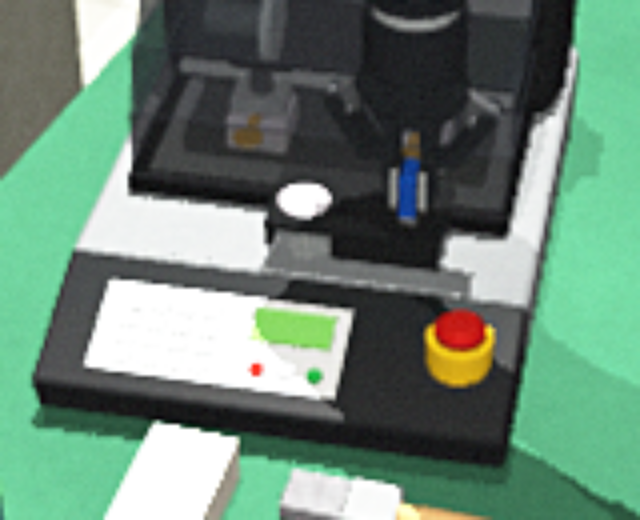

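The force rose along the latch spring to about 7.7 N and the tab moved right about 7 px, so the latch is out. I lift along the arc.

```bash
cat > lift.py <<'E'
import sys
from bench import r
from h import *
def st(t): s=r.get_state();print(t,round(s["time"],2),s["tcp_pos"].round(4),s["contact_force"].round(1),s["moment"].round(2),round(s["opening"],4))
a0=np.array([.5527,-.1066,.1364]); mx=np.array([np.cos(p[2]),np.sin(p[2]),0])
v=np.array([-.240,-.095])
def tgt(th):
    c,s=np.cos(th),np.sin(th); w=np.array([c*v[0]+s*v[1],-s*v[0]+c*v[1]])-v
    return a0+mx*w[0]+np.array([0,0,w[1]])
t0,t1=float(sys.argv[1]),float(sys.argv[2])
for th in np.arange(t0,t1+1e-6,.05):
    if r.move_straight(list(tgt(th)),vel=.05,until_force=30): print("stopped"); st(th); break
    st(round(th,2))
S=r.read_camera("side");cv2.imwrite(sys.argv[3],cv2.resize(S["image"][90:260,160:340,::-1],None,fx=4,fy=4)[:600])
E
python3 -W ignore lift.py .05 .2 pics/e.png
```

```text
0.05 11.37 [ 0.5525 -0.1021  0.1481] [ 8.2 -0.3 -6.6] [ 0.25 -1.42  0.08] 0.0133
0.1 11.78 [ 0.5517 -0.0983  0.1603] [ 7.5 -0.4 -6.8] [ 0.29 -1.43  0.12] 0.0133
0.15 12.18 [ 0.551  -0.0951  0.1727] [ 9.6 -0.8 -7.3] [ 0.48 -1.39  0.07] 0.0132
0.2 12.59 [ 0.5505 -0.0925  0.1852] [ 6.9 -0.3 -6.8] [ 0.55 -1.43  0.06] 0.0132
```

View pics/e.png

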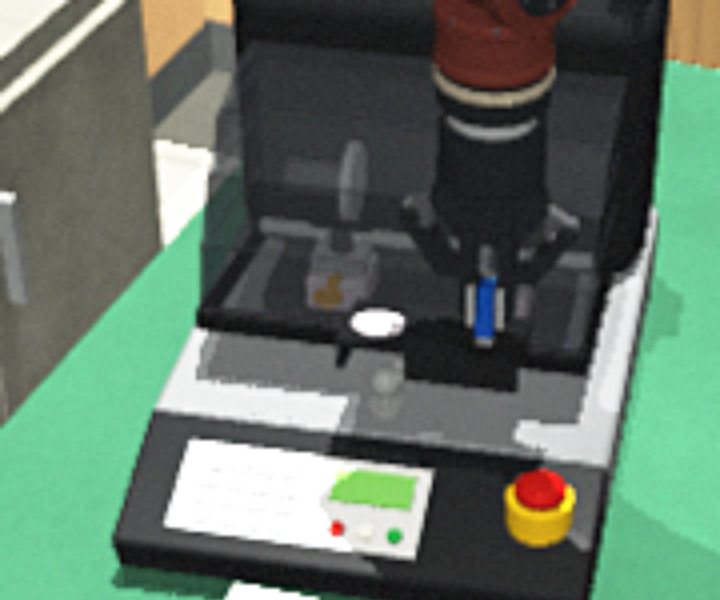

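The guard has come off the ball stud, which is visible at (385,380). The tab is firmly held at (485,310) and forces are small. I continue lifting.

```bash
python3 -W ignore lift.py .25 .7 pics/f.png
```

```text
0.25 13.05 [ 0.5501 -0.0904  0.198 ] [ 7.8  0.9 -7.2] [ 0.62 -1.44  0.12] 0.0131
0.3 13.46 [ 0.5498 -0.089   0.2107] [ 7.3  0.9 -7.4] [ 0.75 -1.39  0.06] 0.0131
0.35 13.87 [ 0.5496 -0.0883  0.2235] [ 7.8  1.9 -6.5] [ 0.79 -1.36  0.1 ] 0.0131
0.4 14.28 [ 0.5496 -0.0882  0.2363] [ 7.9  1.7 -7.5] [ 0.92 -1.33  0.09] 0.0131
0.45 14.68 [ 0.5497 -0.0887  0.2492] [ 6.2  2.6 -7.4] [ 0.99 -1.33  0.16] 0.013
0.5 15.09 [ 0.5499 -0.0898  0.262 ] [ 8.1  3.3 -7.4] [ 1.1  -1.27  0.04] 0.0131
0.55 15.5 [ 0.5503 -0.0916  0.2747] [ 6.3  3.1 -7.8] [ 1.31 -1.28  0.06] 0.013
0.6 15.91 [ 0.5509 -0.0941  0.2874] [ 7.7  3.7 -7. ] [ 1.25 -1.31  0.07] 0.013
0.65 16.32 [ 0.5515 -0.0972  0.3   ] [ 7.3  4.7 -5.5] [ 1.27 -1.29  0.12] 0.013
0.7 16.73 [ 0.5522 -0.1008  0.3123] [ 6.7  5.3 -5.7] [ 1.29 -1.28  0.07] 0.0135
```

View pics/f.png

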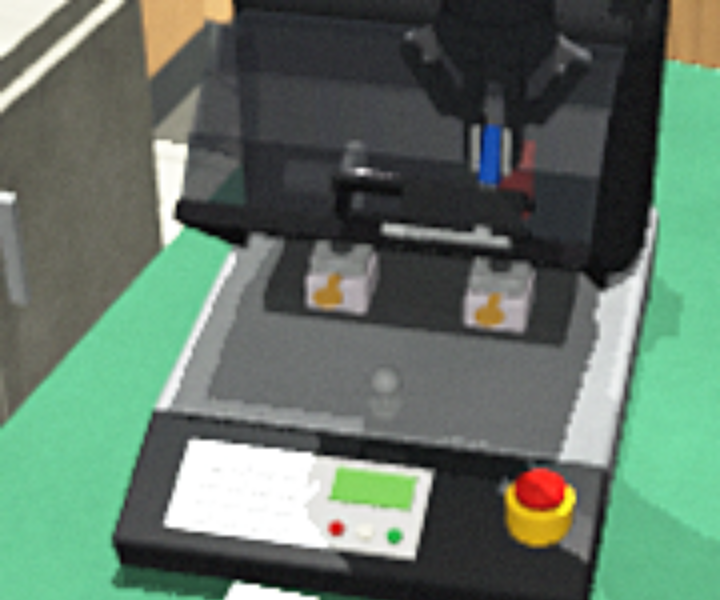

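The guard is up, with its tab pinched at (490,150) and the keys exposed. I check that it is steady, check the bystanders, and hand in.

```bash
python3 -W ignore - <<'E'
from bench import r
from h import *
def st(): s=r.get_state();print(round(s["time"],2),s["tcp_pos"].round(4),s["contact_force"].round(1),round(s["opening"],4))
def tab():
    S=r.read_camera("side"); print(blobs(S["image"],(105,130,60),(125,255,255),(260,100,310,150))); return S
st();a=tab();r.wait(1);b=tab();st()
g0=cv2.imread("pics/side0.png");d=cv2.absdiff(g0,b["image"][:,:,::-1].copy()).max(2)
d=d[240:,:]; print("diff px in bystander region (x<310):",(d[:,:310]>60).sum())
T=b["image"]
T=b["image"].copy();cv2.imwrite("pics/g.png",T[:,:,::-1])
r.close_job()
E
```

```text
16.77 [ 0.5522 -0.1008  0.3122] [ 6.7  4.8 -6.1] 0.0129
[([279, 121, 6, 15, 74], [282.0, 128.4])]
[([279, 121, 6, 15, 70], [282.1, 128.4])]
17.88 [ 0.5521 -0.1008  0.3121] [ 7.3  4.7 -7. ] 0.0131
diff px in bystander region (x<310): 901
the job is handed in; nothing more can be done
```

View pics/g.png

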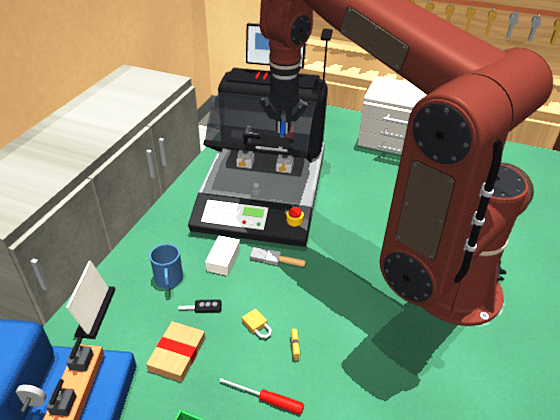

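I pressed the stop button, pulled the latch about 22 mm sideways and raised the guard along its arc to about 0.70 rad (40 degrees). The job was handed in at about 18 s with the guard still held in the gripper at 60 N. No verdict was reported.

- **Stop button:** the press ended on a hard stop about 7 mm down, and the picture afterwards shows the button head lower.
- **Latch:** the sideways force rose along the spring to about 7.7 N before I lifted. The pictures show the guard clear of its ball stud.
- **Guard:** over a 1 s hold the tab stayed put in the image to within 0.1 px. The force on the tool stayed at about 10 N, and the finger opening at 13 mm matches the tab. I judged the guard angle from the arm's position and the picture, as there is no direct reading of it.
- **Bystanders:** none of them moved, judging by eye from the last side view. A rough before-and-after image difference did show 901 changed pixels in that area. I put those down to the arm's shadow and did not check them further.

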